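# Lock the spinner rotor with its transport pin

### The arm

A 6-joint arm with a two-finger parallel gripper is mounted at the origin on the work surface. World frame = base frame: x ahead of the robot, y to its left, z up, the work surface at z = 0. Lengths are in mm, angles in rad, forces in N, time in s.
With the tool pointing down it reaches from about 400 to 925 mm from the base axis. Payload 12.5 kg.
Tool frame: the origin (TCP) lies at the very end of the fingers, on their centre line; the grasp point (between the pads) lies 19 mm behind it; z points along the fingers, y is the line along which they close (so a half turn about z gives the same grasp; the last joint's range is limited). The gripper opens to 95 mm and grips with 3 to 60 N. Pads are 20 mm wide; open, the fingers measure 119 mm over their backs; the gripper's body (75 mm by 180 mm) begins 59 mm behind the grasp point.
Start: joints at [-1.289, 0.491, 1.559, -0, 1.092, -0.106], TCP at [236.369, -578.599, 214.661] pointing down, gripper open.
Joint ranges: [-3.1, 3.1], [-0.84, 2.19], [0.05, 2.79], [-1.13, 4.28], [0.06, 2.93], [-2.69, 2.69]. Speed limits (rad/s): [2.22, 2.22, 2.79, 3.14, 3.14, 3.14].

### API

Orientations are given as [roll, pitch, yaw] about the fixed x, y, z axes, in that order (R = Rz(yaw) Ry(pitch) Rx(roll)).
In Python, from cell import * gives the robot as it stands.
- The arm moves only by the tool jog_arm, never from a script. Its argument "targets" is a list of rows, each an object with "turn": the turn, a rotation vector about the world's x, y, z in degrees, a list of three; "slide": the shift along the world's x, y, z in mm, a list of three; "claw": the opening in per cent of the stroke, from 0 (shut) to 100 (fully open). In form: [{"turn": [wx, wy, wz], "slide": [x, y, z], "claw": claw}, ...]. A call has 1 to 5 rows; each row shifts and turns the commanded pose from where the row before left it; what a row does not reach is not made up. A row lasts 1/8 s, in which the tool goes at most 62.5 mm and 10.7 degrees, less where a joint would pass 70% of its speed; a pose out of reach is approached as far as the arm can. A call with a gripper value outside its range is refused whole. The fingers move at their own pace and stop on an object; the grip force is fixed at half the most. Time passes only in rows, so rows that do not move let the fingers close. It gives the time, the measured TCP pose, the force, the opening and the grip force at its end, in the units of the state.
- state(): the state, without advancing time (a new reading comes with each control period).
- read_camera(name): name is "scene" or "top" or "wrist"; returns a dict with "frame" (480x640x3 uint8, blue, green, red), "mtx" (3x3 intrinsics, pixels), "R" (3x3) and "t" (3): a world point X has camera coordinates R X + t. Camera axes: x right, y down, z forward; pixel columns grow to the right and rows downward; lengths in mm; the calibration is good to about 2 mm. A picture is of the moment at which its call begins. There is no depth.
- job_done(): hands the job in; it is judged then, once.
Trained networks look in the newest picture that a camera, given by its name, has taken for a name from the list of things; names that differ only in an ending like _2 or _b are one class to them, and where a whole thing is asked for, a point or a joint stands for the part that bears it (a point fixed in the world has none). Each returns a list of dicts, best first, with "conf" (0 to 1); they miss things now and then, are a little off and sometimes report something else, mostly with a low value. They report only what shows in the picture. A call takes as long as a camera call.
- look_for(query, camera): "xy" ([column, row] in pixels, amid what is visible of it).
The state is a dict: "t": time; "joints": joint angles; "qvel": joint speeds; "tau": joint torques, N m; "eef_pos": TCP position; "tcp_rot": TCP orientation; "ft_force": force on the tool from outside, world axes, zero at the start; "moment": the same for the moment, N m; "opening": opening from 0.0 (shut) to 1.0 (fully open); "grip_force": force on a finger pad.
Only numpy, scipy, OpenCV 4.12 (cv2) and the standard library are available. Lean on these libraries where they do the work, as an engineer would, in place of code of your own. Each camera call takes 0.05 s, during which the arm holds its last target. There are 200 camera calls.

### The job

Lock the rotor of the cream-and-blue tube spinner for carrying: take the red-headed pin out of the blue rack, put it down through the steel guide block on the deck, and use the black knob to spin the rotor until one of its hidden holes comes under the pin, stopping as soon as it drops in. Then push the pin gently fully home, so that its red head sits flush on the guide block, and let go; never force the pin, and leave the tubes, the flask and the dish where they are.

Things in the scene. Friction and masses are not known exactly. Their poses are not given: they have to be found in the camera images.
- machine: Low tube spinner fixed to the bench, 230 x 230 mm, blue base, cream walls, flat deck 70 mm above the bench. Origin: centre of its underside, below the knob's axis; z up; the guide block stands on its +x side. More than 35 N between pin and machine counts as forcing the pin.
- guide_mouth (a point): Centre of the mouth (top face, 86 mm above the bench) of the upright guide hole: 12 mm diameter with a 2 mm chamfer, 24 mm deep, in a bare steel block 36 x 36 x 16 mm standing on the deck, 75 mm from the knob's axis.
- rotor_plate (a point): Fixed point straight below the guide, on the top face of the hidden steel rotor plate (8 mm thick) that turns with the knob. Six 13 mm holes, 60 degrees apart, pass here. The plate's angle is not measured; no hole is here at the start. A released pin in the guide rides on the plate and drops by itself about 14 mm when a hole comes here; that also blocks the rotor.
- catch_top (a point): Top of a stiff friction catch (no spring) hidden below the plate, 40 mm under the guide's mouth. A pin that has dropped through a hole stands on it, and must push it down 8 mm with about 5 N to get home; it stays where it is pushed.
- knob_grip (a point): On the upright axis of the round grippy rubber knob, black (44 mm diameter, 88 to 132 mm above the bench), at the height to grip it. This point belongs to the machine and does not turn. The knob turns the rotor endlessly either way with light friction (0.1 N m) and stays where left; its white dot only shows that it turns. The nearest hole either way is at most 0.9 rad off.
- pin_head (a point): Centre of the red round head (22 mm diameter, 32 mm tall) of the loose 70 g pin; z up along the pin. Steel shank below: 10 mm diameter, 48 mm long, chamfered foot 64 mm below this point. In the guide the head's underside is about 22 mm above the block while the pin rides on the rotor plate, 8 mm above it once dropped in a hole, on the block when home.
- rack: Blue plastic tube rack fixed to the bench, 172 x 52 x 55 mm, origin at the centre of its underside, three upright through holes of 14.5 mm, 60 mm apart along its x axis. The pin hangs in one of them by its head, which rests on the rack's top; the tubes stand in the other two.
- tube_a_mid (a point): Middle of a capped sample tube with a yellow cap, 78 mm tall, 17 mm cap, standing in the rack; leave alone.
- tube_b_mid (a point): Middle of a capped sample tube with a violet cap, 78 mm tall, 17 mm cap, standing in the rack; leave alone.
- flask: White plastic bottle with blue cap, 64 mm diameter, 150 mm tall, standing on the bench; origin at the centre of its underside; leave alone.
- dish: Small steel bowl, 80 mm across, 35 mm tall, on the bench; origin at the centre of its underside; leave alone.

How it is judged:
By the outcome, as a careful person would: the job done as asked, in the order asked, and still so for the second after the job is handed in, with the robot touching nothing.
It also fails if it takes over 72 s, if anything falls off the work surface, if the arm or the gripper's body presses on something with over 40 N, if the wrist force passes 120 N, or if a joint passes its speed limit or range.

## Working session

There is one attempt and no reset: what is moved stays moved. The work goes in short steps, Python scripts to look and compute and a tool call to move; the robot and the scene stay as the last step left them, time stands still between calls to the robot, and variables do not carry over. Pictures are saved under pics/ and viewed, at most 10 in all, crops included, and the job is handed in when it is done.

Besides the shell and the picture viewer there is one more tool, called after "Call:" by a JSON object that holds its "name" and its "arguments", one argument or row to a line. jog_arm: Moves the arm, as the interface text tells. Its arguments: {"type":"object","properties":{"targets":{"type":"array","items":{"type":"object","properties":{"turn":{"type":"array","items":{"type":"number"}},"slide":{"type":"array","items":{"type":"number"}},"claw":{"type":"number"}}}}},"required":["targets"]}

```bash
mkdir -p pics; ls; cat > h.py <<'E'
from cell import *
import numpy as np, cv2
def ray(c,xy):
    p=cv2.undistortPoints(np.array([[xy]],float),c["mtx"],None)[0,0]
    d=c["R"].T@np.array([p[0],p[1],1.]); o=-c["R"].T@c["t"]; return o,d
def atz(c,xy,z):
    o,d=ray(c,xy); return o+d*(z-o[2])/d[2]
def proj(c,X):
    q=c["mtx"]@(c["R"]@np.array(X,float)+c["t"]); return q[:2]/q[2]
E
python3 - <<'E'
from h import *
Z=dict(machine=60,guide_mouth=86,knob_grip=132,pin_head=71,rack=50,tube_a_mid=39,tube_b_mid=39,flask=80,dish=20)
for n in("scene","top"):
    c=read_camera(n); cv2.imwrite(f"pics/{n}0.png",c["frame"])
    print(n,-c["R"].T@c["t"])
    for q,z in Z.items():
        for r in look_for(q,n)[:3]:
            print(q,np.round(r["xy"]),round(r["conf"],2),np.round(atz(c,r["xy"],z)))
print(state())
E
```

```text
pics
scene [ 914.43222209  506.19348547 1076.1853306 ]
machine [310. 212.] 0.88 [ 559. -159.   60.]
knob_grip [310. 214.] 0.69 [ 587. -107.  132.]
pin_head [480. 347.] 0.71 [436. 281.  71.]
rack [447. 370.] 0.96 [508. 283.  50.]
tube_a_mid [451. 361.] 0.56 [487. 270.  39.]
tube_b_mid [429. 377.] 0.68 [542. 274.  39.]
flask [284. 129.] 0.93 [ 503. -395.   80.]
dish [288. 385.] 0.7 [779. 151.  20.]
top [ 450.4324604   -86.83571417 1143.8694556 ]
machine [363. 272.] 0.75 [ 542. -170.   60.]
guide_mouth [366. 268.] 0.64 [ 547. -175.   86.]
knob_grip [366. 268.] 0.69 [ 542. -171.  132.]
pin_head [134. 327.] 0.42 [434. 278.  71.]
rack [144. 295.] 0.62 [496. 269.  50.]
tube_a_mid [133. 295.] 0.51 [498. 294.  39.]
tube_b_mid [139. 263.] 0.65 [562. 285.  39.]
tube_b_mid [205. 159.] 0.56 [780. 156.  39.]
flask [487. 294.] 0.94 [ 496. -408.   80.]
dish [203. 159.] 0.78 [787. 164.  20.]
{'t': 1.0, 'joints': array([-1.28863920e+00,  4.90869227e-01,  1.55887598e+00, -6.19038266e-06,
        1.09172012e+00, -1.05616292e-01]), 'qvel': array([ 0.00038058,  0.00069315, -0.0017361 ,  0.00087493,  0.0008237 ,
       -0.00235189]), 'tau': array([-2.25688505e-03, -6.12481141e+01, -2.58436185e+01,  6.91738003e-02,
        4.45087126e-02, -1.80865720e-05]), 'eef_pos': array([ 236.3467719 , -578.61405076,  214.68835338]), 'tcp_rot': array([3.14146662e+00, 1.88853428e-05, 3.87776267e-01]), 'ft_force': array([-0.35738997, -0.61902862, -0.49721084]), 'moment': array([ 0.03228532, -0.01806345, -0.02122666]), 'grip_force': 0.0, 'opening': 0.9999136764907431}
```

View pics/scene0.png

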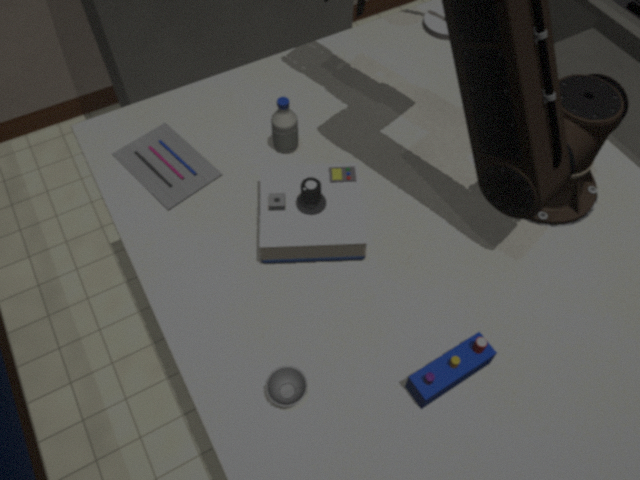

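View pics/top0.png

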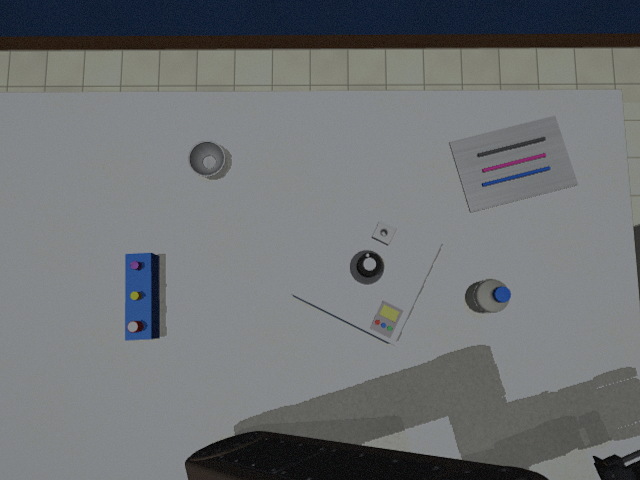

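Both pictures show the pin in the rack's near hole (scene 481,344; top 134,327), the guide block at scene (277,200) / top (384,232), and the knob at scene (311,187) / top (370,265).

```bash
python3 - <<'E'
from h import *
s=read_camera("scene");t=read_camera("top");w=read_camera("wrist")
st=state()
print("wrist cam rel tcp",np.round(-w["R"].T@w["t"]-st["eef_pos"]),np.round(w["R"],2).tolist(), w["mtx"][0,0])
for n,a,b,z in(("pin",(481,342),(134,327),87),("yel",(455,360),(135,296),0),("vio",(429,378),(136,265),0),("guide",(277,200),(384,232),86),("knob",(311,183),(370,264),132)):
    o1,d1=ray(s,a);o2,d2=ray(t,b)
    k=np.linalg.lstsq(np.c_[d1,-d2],o2-o1,rcond=None)[0]
    print(n,np.round((o1+d1*k[0]+o2+d2*k[1])/2),np.round(o1+d1*k[0]-o2-d2*k[1]), np.round(atz(s,a,z)),np.round(atz(t,b,z)))
E
```

```text
wrist cam rel tcp [ 72.  30. 170.] [[0.38, -0.93, 0.0], [-0.89, -0.36, 0.28], [-0.26, -0.11, -0.96]] 383.91355141529584
pin [433. 275.  81.] [-2.  2.  1.] [435. 278.  87.] [435. 272.  87.]
yel [494. 279.  72.] [-1.  1.  0.] [463. 263.   0.] [497. 303.   0.]
vio [555. 282.  67.] [-2.  2.  0.] [529. 268.  -0.] [562. 304.   0.]
guide [ 617. -209.   83.] [-3.  3. -1.] [ 616. -206.   86.] [ 618. -211.   86.]
knob [ 549. -177.  136.] [-3.  2. -0.] [ 546. -179.  132.] [ 551. -178.  132.]
```

Call:
{"name": "jog_arm", "arguments": {
  "targets": [
    {"turn":[0,0,-3.8],"slide":[30,50,0],"claw":100},
    {"turn":[0,0,-3.8],"slide":[30,50,0],"claw":100},
    {"turn":[0,0,-3.8],"slide":[30,50,0],"claw":100},
    {"turn":[0,0,-3.8],"slide":[30,50,0],"claw":100},
    {"turn":[0,0,-3.8],"slide":[30,50,0],"claw":100}
  ]
}}

```text
t: 1.78
eef_pos: [387.1, -327.0, 214.9]
tcp_rot: [3.141, -0.0, 0.054]
ft_force: [0.4, -1.3, 0.4]
opening: 1.0
grip_force: 0.0
```

Call:
{"name": "jog_arm", "arguments": {
  "targets": [
    {"turn":[0,0,0],"slide":[8,60,0],"claw":100},
    {"turn":[0,0,0],"slide":[8,60,0],"claw":100},
    {"turn":[0,0,0],"slide":[8,60,0],"claw":100},
    {"turn":[0,0,0],"slide":[8,60,0],"claw":100},
    {"turn":[0,0,0],"slide":[8,60,0],"claw":100}
  ]
}}

```text
t: 2.4
eef_pos: [426.5, -26.8, 215.0]
tcp_rot: [3.141, -0.001, 0.056]
ft_force: [0.6, 0.3, 0.9]
opening: 1.001
grip_force: 0.0
```

Call:
{"name": "jog_arm", "arguments": {
  "targets": [
    {"turn":[0,0,0],"slide":[2,60,-5],"claw":80},
    {"turn":[0,0,0],"slide":[2,60,-5],"claw":60},
    {"turn":[0,0,0],"slide":[2,60,-5],"claw":60},
    {"turn":[0,0,0],"slide":[2,60,-5],"claw":60},
    {"turn":[0,0,0],"slide":[0,60,0],"claw":60}
  ]
}}

```text
t: 3.02
eef_pos: [434.1, 273.5, 194.5]
tcp_rot: [3.141, 0.0, 0.056]
ft_force: [1.0, -0.2, 0.4]
opening: 0.61
grip_force: 0.0
```

Call:
{"name": "jog_arm", "arguments": {
  "targets": [
    {"turn":[0,0,0],"slide":[0,0,0],"claw":60},
    {"turn":[0,0,0],"slide":[0,0,0],"claw":60}
  ]
}}

```text
t: 3.28
eef_pos: [434.1, 271.2, 194.5]
tcp_rot: [3.141, 0.0, 0.057]
ft_force: [0.7, 0.1, -0.3]
opening: 0.599
grip_force: 0.0
```

```bash
python3 - <<'E'
from h import *
w=read_camera("wrist");cv2.imwrite("pics/w1.png",w["frame"]);st=state()
print(st["t"],st["eef_pos"],st["tcp_rot"])
for q in("pin_head","tube_a_mid","tube_b_mid"):
    for r in look_for(q,"wrist")[:3]: print(q,r["xy"],r["conf"],atz(w,r["xy"],75))
E
```

```text
3.325 [434.30369964 270.63034699 194.63365074] [3.14123017e+00 2.68356443e-04 5.57688329e-02]
pin_head [316.0, 224.9] 0.92 [438.0091285  276.58275583  75.        ]
pin_head [317.6, 61.3] 0.46 [555.07108513 281.52808771  75.        ]
tube_a_mid [315.7, 148.7] 0.62 [495.83966433 279.79662892  75.        ]
tube_b_mid [318.6, 61.7] 0.72 [554.85493357 280.82128748  75.        ]
```

View pics/w1.png

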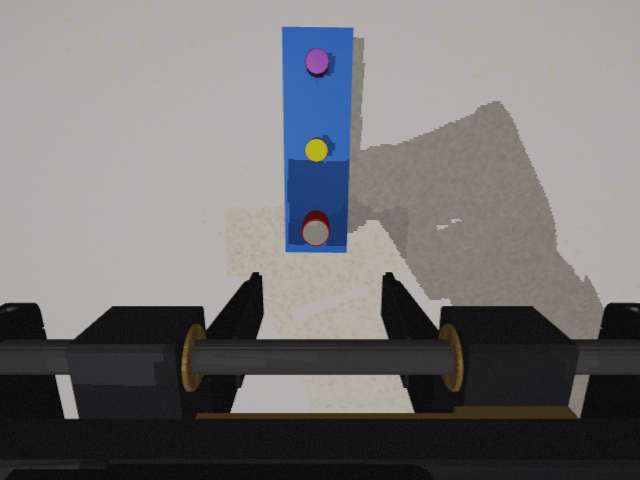

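The wrist picture shows the pin's pale top at (316,232), well lined up with the fingers (middle column ~322). That puts it near (435.5, 276.5).

Call:
{"name": "jog_arm", "arguments": {
  "targets": [
    {"turn":[0,0,0],"slide":[1,6,-30],"claw":60},
    {"turn":[0,0,0],"slide":[0,0,-40],"claw":60},
    {"turn":[0,0,0],"slide":[0,0,-35],"claw":60},
    {"turn":[0,0,0],"slide":[0,0,-20],"claw":60},
    {"turn":[0,0,0],"slide":[0,0,-10],"claw":50}
  ]
}}

```text
t: 4.1
eef_pos: [435.4, 276.6, 58.9]
tcp_rot: [3.141, 0.001, 0.055]
ft_force: [-0.6, 0.3, 0.7]
opening: 0.541
grip_force: 0.0
```

Call:
{"name": "jog_arm", "arguments": {
  "targets": [
    {"turn":[0,0,0],"slide":[0,0,0],"claw":20},
    {"turn":[0,0,0],"slide":[0,0,0],"claw":10},
    {"turn":[0,0,0],"slide":[0,0,0],"claw":10},
    {"turn":[0,0,0],"slide":[0,0,0],"claw":10},
    {"turn":[0,0,0],"slide":[0,0,0],"claw":10}
  ]
}}

```text
t: 4.72
eef_pos: [435.7, 277.5, 60.4]
tcp_rot: [-3.141, -0.001, 0.056]
ft_force: [0.1, -1.0, 6.9]
opening: 0.226
grip_force: 30.0
```

Call:
{"name": "jog_arm", "arguments": {
  "targets": [
    {"turn":[0,0,0],"slide":[0,0,30],"claw":10},
    {"turn":[0,0,0],"slide":[0,0,50],"claw":10},
    {"turn":[0,0,0],"slide":[0,0,55],"claw":10},
    {"turn":[0,0,0],"slide":[0,0,35],"claw":10},
    {"turn":[0,0,-3.5],"slide":[18,-58,0],"claw":10}
  ]
}}

```text
t: 5.35
eef_pos: [453.8, 221.3, 232.5]
tcp_rot: [-3.139, -0.005, -0.001]
ft_force: [0.1, -0.9, -0.6]
opening: 0.227
grip_force: 30.0
```

Call:
{"name": "jog_arm", "arguments": {
  "targets": [
    {"turn":[0,0,-4],"slide":[18,-58,0],"claw":10},
    {"turn":[0,0,-4],"slide":[18,-58,0],"claw":10},
    {"turn":[0,0,-4],"slide":[18,-58,0],"claw":10},
    {"turn":[0,0,-4],"slide":[18,-58,0],"claw":10},
    {"turn":[0,0,-4],"slide":[18,-58,0],"claw":10}
  ]
}}

```text
t: 5.98
eef_pos: [543.6, -72.6, 229.9]
tcp_rot: [-3.142, -0.0, -0.356]
ft_force: [0.6, 0.4, -0.5]
opening: 0.225
grip_force: 30.0
```

Call:
{"name": "jog_arm", "arguments": {
  "targets": [
    {"turn":[0,0,-4.5],"slide":[18,-58,0],"claw":10},
    {"turn":[0,0,0],"slide":[18,-58,0],"claw":10},
    {"turn":[0,0,0],"slide":[0,0,0],"claw":10},
    {"turn":[0,0,0],"slide":[0,0,0],"claw":10},
    {"turn":[0,0,0],"slide":[0,0,0],"claw":10}
  ]
}}

```text
t: 6.6
eef_pos: [579.2, -185.4, 229.9]
tcp_rot: [-3.142, 0.0, -0.431]
ft_force: [0.7, 0.7, -0.8]
opening: 0.229
grip_force: 30.0
```

```bash
python3 - <<'E'
from h import *
w=read_camera("wrist");cv2.imwrite("pics/w2.png",w["frame"]);st=state()
print(st["t"],st["eef_pos"],st["tcp_rot"],st["opening"],st["grip_force"],st["ft_force"])
for q,z in(("guide_mouth",86),("pin_head",240),("knob_grip",120)):
    for r in look_for(q,"wrist")[:3]: print(q,r["xy"],r["conf"],atz(w,r["xy"],z))
print("proj guide guess",proj(w,[617,-209,86]),"proj foot",proj(w,st["eef_pos"]-[0,0,52]))
E
```

```text
6.65 [ 579.24521952 -185.3948039   229.94773011] [ 3.14154036e+00 -1.01298611e-04 -4.31021897e-01] 0.22711278704696877 29.999828338623047 [-0.66547165  0.22389706 -0.85858626]
guide_mouth [328.0, 203.9] 0.62 [ 591.62918326 -196.04640707   86.        ]
pin_head [322.5, 305.0] 0.91 [ 578.58906809 -184.58290578  240.        ]
pin_head [326.3, 204.8] 0.64 [ 620.2088398  -205.53634894  240.        ]
knob_grip [325.8, 203.8] 0.78 [ 598.70185342 -196.87257799  120.        ]
proj guide guess [329.55254429 169.32157321] proj foot [323.00397326 258.29006697]
```

View pics/w2.png

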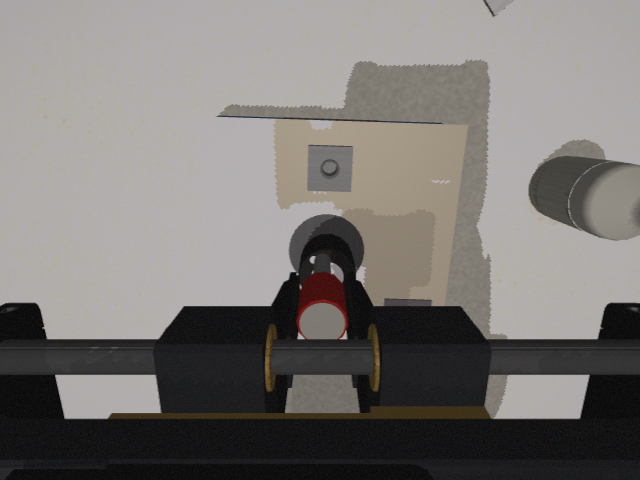

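The held pin is upright (head top at 322,320; foot near 322,258). The guide hole is at (330,168), and the knob is at about (326,245).

```bash
python3 - <<'E'
from h import *
w=read_camera("wrist");st=state();f=w["frame"]
print(st["eef_pos"])
g=cv2.cvtColor(f[140:197,300:360],cv2.COLOR_BGR2GRAY)
print(atz(w,(330,168.5),86))
c=cv2.HoughCircles(cv2.resize(g,None,fx=4,fy=4,interpolation=cv2.INTER_CUBIC),cv2.HOUGH_GRADIENT,1,30,param1=80,param2=15,minRadius=18,maxRadius=50)
if c is not None:
    for a in c[0][:3]: p=a[:2]/4+[300,140]; print(p,a[2]/4,atz(w,p,86))
im=np.hstack([cv2.resize(f[140:200,300:360],(480,480),interpolation=cv2.INTER_CUBIC),cv2.resize(f[225:285,295:355],(300,480),interpolation=cv2.INTER_CUBIC)])
cv2.imwrite("pics/w2c.png",im)
E
```

```text
[ 579.39466689 -185.97445165  229.9001563 ]
[ 617.7090151  -210.02846608   86.        ]
[329.875 168.125] 8.45 [ 618.02526054 -210.06096635   86.        ]
```

View pics/w2c.png

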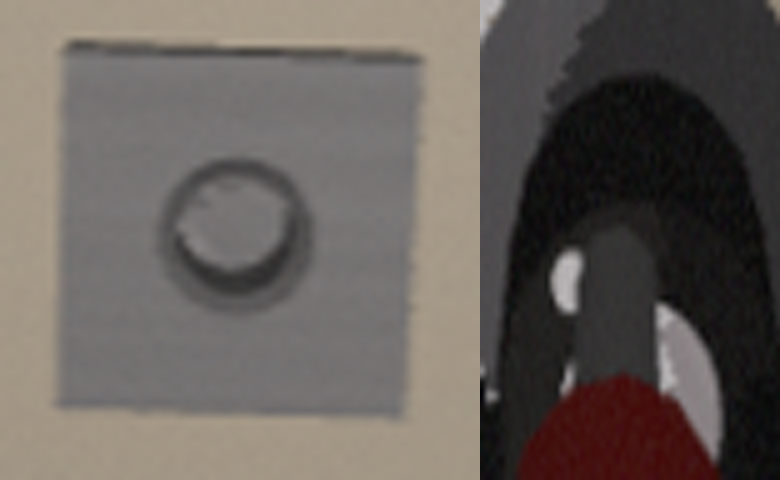

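The crop shows the mouth's rim centred at (329.4,169.3) and the foot close to where it was projected. The guide is therefore near (617.3, -209.7).

Call:
{"name": "jog_arm", "arguments": {
  "targets": [
    {"turn":[0,0,0],"slide":[19,-12,0],"claw":10},
    {"turn":[0,0,0],"slide":[19,-12,0],"claw":10},
    {"turn":[0,0,0],"slide":[0,0,-40],"claw":10},
    {"turn":[0,0,0],"slide":[0,0,-30],"claw":10},
    {"turn":[0,0,0],"slide":[0,0,-14],"claw":10}
  ]
}}

```text
t: 7.48
eef_pos: [617.0, -210.2, 144.2]
tcp_rot: [3.142, 0.002, -0.432]
ft_force: [0.6, -0.5, 0.3]
opening: 0.229
grip_force: 30.0
```

Call:
{"name": "jog_arm", "arguments": {
  "targets": [
    {"turn":[0,0,0],"slide":[0,0,0],"claw":10},
    {"turn":[0,0,0],"slide":[0,0,0],"claw":10},
    {"turn":[0,0,0],"slide":[0,0,0],"claw":10},
    {"turn":[0,0,0],"slide":[0,0,0],"claw":10},
    {"turn":[0,0,0],"slide":[0,0,0],"claw":10}
  ]
}}

```text
t: 8.1
eef_pos: [617.4, -210.6, 146.0]
tcp_rot: [3.142, -0.0, -0.432]
ft_force: [-0.8, 0.0, -0.1]
opening: 0.226
grip_force: 30.0
```

```bash
python3 - <<'E'
from h import *
w=read_camera("wrist");st=state();f=w["frame"];e=st["eef_pos"]
print(e,st["tcp_rot"],st["ft_force"],proj(w,[617.3,-209.7,86]),proj(w,e-[0,0,53]))
p=proj(w,[617.3,-209.7,86]).astype(int)
x,y=p[0]-40,p[1]-40
print(x,y)
cv2.imwrite("pics/w3.png",cv2.resize(f[y:y+80,x:x+80],(560,560),interpolation=cv2.INTER_CUBIC))
E
```

```text
[ 617.40572891 -210.60508001  145.86449964] [ 3.14151614e+00 -2.78533758e-04 -4.32492099e-01] [-0.1982043   0.49491156 -0.13548527] [321.74828068 254.99905457] [323.0191893  257.84987027]
281 214
```

View pics/w3.png

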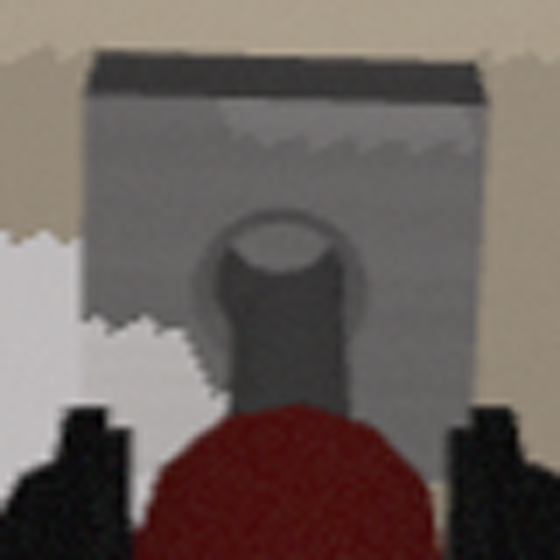

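The crop shows the foot about 0.5 mm right of the hole's centre (col 287 against 281, at ×7) and slightly nearer the camera. I'll correct by (0.7, 0.3) and lower gently.

Call:
{"name": "jog_arm", "arguments": {
  "targets": [
    {"turn":[0,0,0],"slide":[0.7,0.3,0],"claw":10},
    {"turn":[0,0,0],"slide":[0,0,-3],"claw":10},
    {"turn":[0,0,0],"slide":[0,0,-3],"claw":10},
    {"turn":[0,0,0],"slide":[0,0,-3],"claw":10},
    {"turn":[0,0,0],"slide":[0,0,-2],"claw":10}
  ]
}}

```text
t: 8.78
eef_pos: [618.0, -210.3, 134.3]
tcp_rot: [3.141, 0.0, -0.433]
ft_force: [1.0, 0.5, -0.8]
opening: 0.225
grip_force: 30.0
```

Call:
{"name": "jog_arm", "arguments": {
  "targets": [
    {"turn":[0,0,0],"slide":[0,0,-1],"claw":10},
    {"turn":[0,0,0],"slide":[0,0,-1],"claw":10},
    {"turn":[0,0,0],"slide":[0,0,0],"claw":10}
  ]
}}

```text
t: 9.15
eef_pos: [618.1, -210.3, 132.6]
tcp_rot: [3.142, 0.0, -0.433]
ft_force: [0.6, 0.2, -0.4]
opening: 0.229
grip_force: 30.0
```

No contact force with the foot 7 mm in, so I'll keep lowering.

Call:
{"name": "jog_arm", "arguments": {
  "targets": [
    {"turn":[0,0,0],"slide":[0,0,-3],"claw":10},
    {"turn":[0,0,0],"slide":[0,0,-3],"claw":10},
    {"turn":[0,0,0],"slide":[0,0,-3],"claw":10},
    {"turn":[0,0,0],"slide":[0,0,-3],"claw":10},
    {"turn":[0,0,0],"slide":[0,0,0],"claw":10}
  ]
}}

```text
t: 9.78
eef_pos: [618.0, -210.3, 120.3]
tcp_rot: [3.142, 0.0, -0.433]
ft_force: [-0.4, -0.7, -0.4]
opening: 0.226
grip_force: 30.0
```

Call:
{"name": "jog_arm", "arguments": {
  "targets": [
    {"turn":[0,0,0],"slide":[0,0,-2],"claw":10},
    {"turn":[0,0,0],"slide":[0,0,-1],"claw":10},
    {"turn":[0,0,0],"slide":[0,0,-1],"claw":10},
    {"turn":[0,0,0],"slide":[0,0,0],"claw":10}
  ]
}}

```text
t: 10.28
eef_pos: [618.0, -210.3, 116.6]
tcp_rot: [3.141, 0.0, -0.432]
ft_force: [0.1, 0.1, -0.3]
opening: 0.22
grip_force: 30.0
```

Call:
{"name": "jog_arm", "arguments": {
  "targets": [
    {"turn":[0,0,0],"slide":[0,0,-1],"claw":10},
    {"turn":[0,0,0],"slide":[0,0,-1],"claw":10},
    {"turn":[0,0,0],"slide":[0,0,0],"claw":50},
    {"turn":[0,0,0],"slide":[0,0,0],"claw":50},
    {"turn":[0,0,0],"slide":[0,0,0],"claw":50}
  ]
}}

```text
t: 10.9
eef_pos: [618.1, -210.3, 114.7]
tcp_rot: [3.142, -0.0, -0.432]
ft_force: [-1.2, -0.3, 0.2]
opening: 0.474
grip_force: 0.0
```

Call:
{"name": "jog_arm", "arguments": {
  "targets": [
    {"turn":[0,0,0],"slide":[0,0,10],"claw":50},
    {"turn":[0,0,0],"slide":[0,0,25],"claw":50},
    {"turn":[0,0,0],"slide":[0,0,25],"claw":50},
    {"turn":[0,0,0],"slide":[-34,16,0],"claw":75},
    {"turn":[0,0,0],"slide":[-34,16,0],"claw":75}
  ]
}}

```text
t: 11.52
eef_pos: [549.3, -178.0, 175.5]
tcp_rot: [3.142, -0.001, -0.433]
ft_force: [0.4, -0.2, -0.3]
opening: 0.655
grip_force: 0.0
```

Call:
{"name": "jog_arm", "arguments": {
  "targets": [
    {"turn":[0,0,0],"slide":[0,0,0],"claw":75},
    {"turn":[0,0,0],"slide":[0,0,0],"claw":75}
  ]
}}

```text
t: 11.78
eef_pos: [550.9, -178.7, 175.5]
tcp_rot: [3.142, -0.002, -0.433]
ft_force: [0.9, 0.7, -0.4]
opening: 0.748
grip_force: 0.0
```

```bash
python3 - <<'E'
from h import *
w=read_camera("wrist");st=state();f=w["frame"];e=st["eef_pos"]
print(st["t"],e,st["tcp_rot"],st["ft_force"],proj(w,[618,-210.3,140]),proj(w,[550,-178,132]))
for r in look_for("pin_head","wrist")[:2]+look_for("knob_grip","wrist")[:2]: print(r,atz(w,r["xy"],124),atz(w,r["xy"],132))
cv2.imwrite("pics/w4.png",f)
E
```

```text
11.825 [ 550.98367541 -178.77204685  175.11667213] [ 3.14147899e+00 -1.32844805e-03 -4.32563522e-01] [-0.3983071   0.11267254  0.76165957] [324.22424113 133.52961324] [322.66377557 265.00713441]
{'xy': [322.5, 135.1], 'conf': 0.98} [ 617.36758292 -209.06913862  124.        ] [ 617.514431   -209.11418651  132.        ]
{'xy': [316.7, 195.1], 'conf': 0.93} [ 588.08554264 -191.80248444  124.        ] [ 589.28807938 -192.47003714  132.        ]
```

View pics/w4.png

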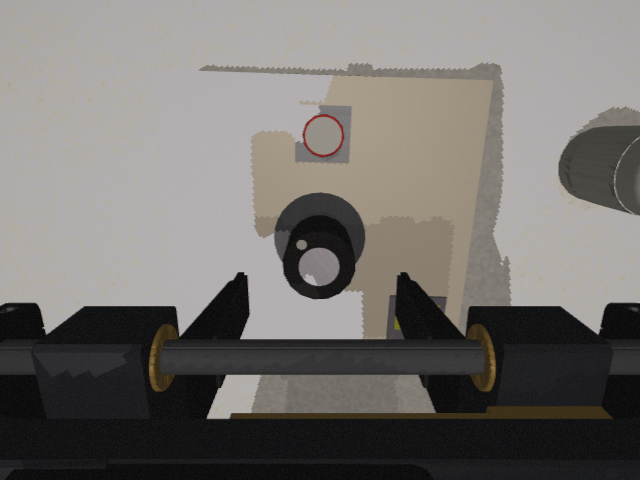

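The picture shows the pin riding in the guide (323,135) and the knob's top at (320,265), about 1 mm left of the tool's centre line.

Call:
{"name": "jog_arm", "arguments": {
  "targets": [
    {"turn":[0,0,0],"slide":[-0.6,1.4,-20],"claw":75},
    {"turn":[0,0,0],"slide":[0,0,-25],"claw":75},
    {"turn":[0,0,0],"slide":[0,0,-22],"claw":75},
    {"turn":[0,0,0],"slide":[0,0,-14],"claw":70},
    {"turn":[0,0,0],"slide":[0,0,0],"claw":60}
  ]
}}

```text
t: 12.55
eef_pos: [549.4, -176.9, 92.8]
tcp_rot: [3.141, 0.002, -0.433]
ft_force: [-0.1, -0.0, 0.1]
opening: 0.645
grip_force: 0.0
```

Call:
{"name": "jog_arm", "arguments": {
  "targets": [
    {"turn":[0,0,0],"slide":[0,0,0],"claw":50},
    {"turn":[0,0,0],"slide":[0,0,0],"claw":40},
    {"turn":[0,0,0],"slide":[0,0,0],"claw":35},
    {"turn":[0,0,0],"slide":[0,0,0],"claw":35},
    {"turn":[0,0,0],"slide":[0,0,0],"claw":35}
  ]
}}

```text
t: 13.18
eef_pos: [550.2, -176.3, 94.4]
tcp_rot: [-3.141, -0.002, -0.433]
ft_force: [4.2, 5.1, -1.1]
opening: 0.46
grip_force: 30.0
```

```bash
cat > m.py <<'E'
from h import *
w=read_camera("wrist");st=state()
print(st["t"],np.round(st["eef_pos"],1),np.round(st["tcp_rot"],3),"F",np.round(st["ft_force"],1),"M",np.round(st["moment"],2),st["opening"],st["joints"][5])
print([proj(w,[617.6,-209.6,z]).round(1).tolist() for z in(140,126,118)])
for r in look_for("pin_head","wrist")[:2]: print(r)
E
python3 m.py
```

```text
13.225 [ 550.2 -176.3   94.5] [-3.141e+00 -2.000e-03 -4.330e-01] F [3.2 6.6 0.8] M [ 0.89 -0.46 -0.09] 0.4605205768409217 1.5776347255564123
[[330.3, 134.4], [329.5, 133.7], [329.1, 133.4]]
{'xy': [330.7, 134.5], 'conf': 0.66}
```

```bash
cat > m.py <<'E'
from h import *
s=read_camera("scene");st=state()
print(round(st["t"],2),np.round(st["eef_pos"],1),np.round(st["tcp_rot"],3),"F",np.round(st["ft_force"],1),"M",np.round(st["moment"],2))
f=s["frame"].astype(int)
m=(f[:,:,2]>1.6*f[:,:,1]+25)&(f[:,:,2]>1.6*f[:,:,0]+25); m[:150]=0;m[250:]=0;m[:,:240]=0;m[:,330:]=0
y,x=np.nonzero(m); print("red",len(x),x.mean() if len(x) else 0,y.mean() if len(x) else 0, [proj(s,[617.6,-209.6,z]).round(1).tolist() for z in(124,110)])
print([r for r in look_for("pin_head","scene")[:3]])
E
python3 m.py
```

```text
13.32 [ 550.2 -176.3   94.4] [-3.141e+00 -2.000e-03 -4.330e-01] F [ 2.8  5.2 -0.3] M [ 0.96 -0.52 -0.04]
red 0 0 0 [[274.5, 188.1], [274.9, 192.3]]
[{'xy': [276.1, 189.3], 'conf': 0.48}]
```

Call:
{"name": "jog_arm", "arguments": {
  "targets": [
    {"turn":[0,0,1],"slide":[0.2,0.5,0],"claw":35},
    {"turn":[0,0,1],"slide":[0,0,0],"claw":35},
    {"turn":[0,0,1],"slide":[0,0,0],"claw":35},
    {"turn":[0,0,1],"slide":[0,0,0],"claw":35},
    {"turn":[0,0,1],"slide":[0,0,0],"claw":35}
  ]
}}

```text
t: 14.0
eef_pos: [550.2, -176.3, 94.4]
tcp_rot: [-3.141, -0.002, -0.344]
ft_force: [2.8, 5.5, 6.1]
opening: 0.457
grip_force: 30.0
```

```bash
python3 m.py
```

```text
14.05 [ 550.2 -176.3   94.4] [-3.141e+00 -2.000e-03 -3.430e-01] F [2.  4.4 6.2] M [ 0.85 -0.42 -0.08]
red 0 0 0 [[274.5, 188.1], [274.9, 192.3]]
[{'xy': [275.1, 188.4], 'conf': 0.7}]
```

Call:
{"name": "jog_arm", "arguments": {
  "targets": [
    {"turn":[0,0,1],"slide":[0,0,0],"claw":35},
    {"turn":[0,0,1],"slide":[0,0,0],"claw":35},
    {"turn":[0,0,1],"slide":[0,0,0],"claw":35},
    {"turn":[0,0,1],"slide":[0,0,0],"claw":35},
    {"turn":[0,0,1],"slide":[0,0,0],"claw":35}
  ]
}}

```text
t: 14.72
eef_pos: [550.2, -176.3, 94.4]
tcp_rot: [-3.141, -0.002, -0.257]
ft_force: [1.6, 4.6, 7.1]
opening: 0.462
grip_force: 30.0
```

```bash
python3 m.py
```

```text
14.78 [ 550.2 -176.3   94.4] [-3.141e+00 -2.000e-03 -2.560e-01] F [1.6 4.5 6.3] M [ 0.84 -0.4  -0.04]
red 0 0 0 [[274.5, 188.1], [274.9, 192.3]]
[{'xy': [272.9, 190.2], 'conf': 0.68}]
```

Call:
{"name": "jog_arm", "arguments": {
  "targets": [
    {"turn":[0,0,1],"slide":[0,0,0],"claw":35},
    {"turn":[0,0,1],"slide":[0,0,0],"claw":35},
    {"turn":[0,0,1],"slide":[0,0,0],"claw":35},
    {"turn":[0,0,1],"slide":[0,0,0],"claw":35},
    {"turn":[0,0,1],"slide":[0,0,0],"claw":35}
  ]
}}

```text
t: 15.45
eef_pos: [550.2, -176.3, 94.4]
tcp_rot: [-3.142, -0.002, -0.17]
ft_force: [1.9, 3.9, 6.5]
opening: 0.459
grip_force: 30.0
```

```bash
cat >> m.py <<'E'
w=read_camera("wrist")
import sys
if len(sys.argv)>1: cv2.imwrite(sys.argv[1],w["frame"])
r=look_for("pin_head","wrist")[:1]
g=cv2.cvtColor(w["frame"],cv2.COLOR_BGR2HSV)
if r:
    x,y=map(int,r[0]["xy"]); p=g[max(0,y-45):y+45,max(0,x-45):x+45]
    q=((p[...,0]<8)|(p[...,0]>172))&(p[...,1]>130)
    if q.any():
        b=np.argwhere(q); print("wrist pin",r[0],"red size",np.ptp(b,axis=0),q.sum())
E
python3 m.py pics/w5.png
```

```text
15.5 [ 550.2 -176.3   94.4] [-3.142e+00 -2.000e-03 -1.690e-01] F [2.6 4.1 6.5] M [ 0.92 -0.37 -0.06]
red 0 0 0 [[274.5, 188.1], [274.9, 192.3]]
[{'xy': [274.8, 188.8], 'conf': 0.69}, {'xy': [308.4, 222.7], 'conf': 0.64}]
wrist pin {'xy': [389.2, 144.9], 'conf': 0.87} red size [67 75] 1113
```

View pics/w5.png

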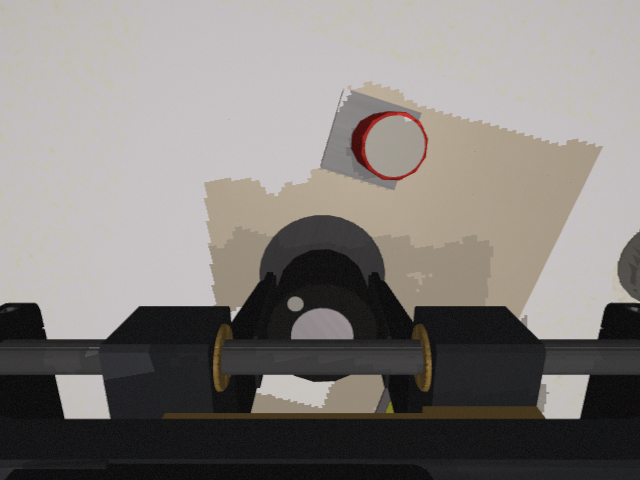

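The picture shows the knob held between the fingers with its dot at (296,304). The dot hasn't moved relative to the gripper, so the knob is turning with it. The pin is still riding high, its head at (391,146) and 75 px across.

Call:
{"name": "jog_arm", "arguments": {
  "targets": [
    {"turn":[0,0,1],"slide":[0,0,0],"claw":35},
    {"turn":[0,0,1],"slide":[0,0,0],"claw":35},
    {"turn":[0,0,1],"slide":[0,0,0],"claw":35},
    {"turn":[0,0,1],"slide":[0,0,0],"claw":35},
    {"turn":[0,0,1],"slide":[0,0,0],"claw":35}
  ]
}}

```text
t: 16.27
eef_pos: [550.2, -176.3, 94.4]
tcp_rot: [3.141, -0.002, -0.083]
ft_force: [2.2, 4.1, 5.6]
opening: 0.461
grip_force: 30.0
```

```bash
python3 m.py
```

```text
16.32 [ 550.2 -176.3   94.4] [ 3.141e+00 -2.000e-03 -8.200e-02] F [2.5 3.8 5.9] M [ 0.93 -0.4  -0.  ]
red 0 0 0 [[274.5, 188.1], [274.9, 192.3]]
[{'xy': [307.7, 222.6], 'conf': 0.71}, {'xy': [273.5, 189.9], 'conf': 0.5}]
wrist pin {'xy': [416.0, 157.2], 'conf': 0.79} red size [69 84] 1741
```

Call:
{"name": "jog_arm", "arguments": {
  "targets": [
    {"turn":[0,0,1],"slide":[0,0,0],"claw":35},
    {"turn":[0,0,1],"slide":[0,0,0],"claw":35},
    {"turn":[0,0,1],"slide":[0,0,0],"claw":35},
    {"turn":[0,0,1],"slide":[0,0,0],"claw":35},
    {"turn":[0,0,1],"slide":[0,0,0],"claw":35}
  ]
}}

```text
t: 17.1
eef_pos: [550.2, -176.3, 94.4]
tcp_rot: [3.142, -0.002, 0.004]
ft_force: [2.0, 3.8, 5.2]
opening: 0.456
grip_force: 30.0
```

```bash
python3 m.py
```

```text
17.15 [ 550.2 -176.3   94.4] [-3.142e+00 -2.000e-03  4.000e-03] F [2.  4.4 6.3] M [ 0.8  -0.39 -0.75]
red 0 0 0 [[274.5, 188.1], [274.9, 192.3]]
[{'xy': [274.3, 192.8], 'conf': 0.55}, {'xy': [311.1, 222.1], 'conf': 0.5}]
wrist pin {'xy': [413.7, 156.7], 'conf': 0.56} red size [62 74] 1271
```

It has dropped: the moment rose to 0.75 N·m, the scene row is 192.8 and the head looks smaller. I'll ease back slightly to unload it.

Call:
{"name": "jog_arm", "arguments": {
  "targets": [
    {"turn":[0,0,-0.5],"slide":[0,0,0],"claw":35},
    {"turn":[0,0,-0.5],"slide":[0,0,0],"claw":35},
    {"turn":[0,0,0],"slide":[0,0,0],"claw":35}
  ]
}}

```text
t: 17.68
eef_pos: [550.2, -176.3, 94.4]
tcp_rot: [3.141, -0.002, -0.013]
ft_force: [2.7, 4.7, 7.1]
opening: 0.457
grip_force: 30.0
```

```bash
python3 m.py
```

```text
17.73 [ 550.2 -176.3   94.4] [ 3.141e+00 -2.000e-03 -1.300e-02] F [2.5 4.9 5.8] M [ 0.91 -0.42 -0.01]
red 0 0 0 [[274.5, 188.1], [274.9, 192.3]]
[{'xy': [275.7, 192.2], 'conf': 0.61}, {'xy': [308.1, 224.5], 'conf': 0.27}]
wrist pin {'xy': [413.9, 158.1], 'conf': 0.87} red size [63 74] 1332
```

Call:
{"name": "jog_arm", "arguments": {
  "targets": [
    {"turn":[0,0,0],"slide":[0,0,0],"claw":65},
    {"turn":[0,0,0],"slide":[0,0,0],"claw":65},
    {"turn":[0,0,0],"slide":[0,0,0],"claw":65},
    {"turn":[0,0,0],"slide":[0,0,0],"claw":65},
    {"turn":[0,0,0],"slide":[0,0,10],"claw":65}
  ]
}}

```text
t: 18.5
eef_pos: [549.3, -176.3, 103.5]
tcp_rot: [-3.141, 0.001, -0.014]
ft_force: [-0.1, 0.4, 0.0]
opening: 0.649
grip_force: 0.0
```

Call:
{"name": "jog_arm", "arguments": {
  "targets": [
    {"turn":[0,0,0],"slide":[0,0,25],"claw":65},
    {"turn":[0,0,0],"slide":[0,0,31],"claw":65},
    {"turn":[0,0,0],"slide":[34,-17,0],"claw":0},
    {"turn":[0,0,0],"slide":[34,-17,0],"claw":0},
    {"turn":[0,0,0],"slide":[0,0,0],"claw":0}
  ]
}}

```text
t: 19.12
eef_pos: [619.1, -211.3, 159.9]
tcp_rot: [3.141, -0.001, -0.014]
ft_force: [0.0, -0.1, -1.1]
opening: 0.39
grip_force: 0.0
```

Call:
{"name": "jog_arm", "arguments": {
  "targets": [
    {"turn":[0,0,0],"slide":[0,0,0],"claw":0},
    {"turn":[0,0,0],"slide":[0,0,0],"claw":0},
    {"turn":[0,0,0],"slide":[0,0,0],"claw":0}
  ]
}}

```text
t: 19.5
eef_pos: [617.3, -210.2, 160.0]
tcp_rot: [3.141, -0.0, -0.014]
ft_force: [0.3, 0.5, -0.2]
opening: 0.076
grip_force: 0.0
```

```bash
python3 m.py
```

```text
19.55 [ 617.4 -210.2  160. ] [ 3.141 -0.    -0.014] F [-1.   0.6 -1.1] M [0.05 0.01 0.05]
red 0 0 0 [[274.5, 188.1], [274.9, 192.3]]
[{'xy': [276.9, 194.2], 'conf': 0.65}]
wrist pin {'xy': [325.0, 257.7], 'conf': 0.93} red size [50 37] 683
```

Call:
{"name": "jog_arm", "arguments": {
  "targets": [
    {"turn":[0,0,0],"slide":[0.4,0,-15],"claw":0},
    {"turn":[0,0,0],"slide":[0,0,-10],"claw":0},
    {"turn":[0,0,0],"slide":[0,0,-5],"claw":0},
    {"turn":[0,0,0],"slide":[0,0,-1],"claw":0},
    {"turn":[0,0,0],"slide":[0,0,0],"claw":0}
  ]
}}

```text
t: 20.32
eef_pos: [618.2, -210.5, 128.8]
tcp_rot: [3.141, -0.0, -0.014]
ft_force: [-0.7, 0.2, 0.2]
opening: 0.004
grip_force: 0.0
```

Call:
{"name": "jog_arm", "arguments": {
  "targets": [
    {"turn":[0,0,0],"slide":[0,0,-1],"claw":0},
    {"turn":[0,0,0],"slide":[0,0,-1],"claw":0},
    {"turn":[0,0,0],"slide":[0,0,-1],"claw":0},
    {"turn":[0,0,0],"slide":[0,0,0],"claw":0}
  ]
}}

```text
t: 20.82
eef_pos: [618.2, -210.5, 125.9]
tcp_rot: [3.141, -0.001, -0.014]
ft_force: [0.5, 0.1, 1.4]
opening: 0.006
grip_force: 0.9
```

Call:
{"name": "jog_arm", "arguments": {
  "targets": [
    {"turn":[0,0,0],"slide":[0,0,-1],"claw":0},
    {"turn":[0,0,0],"slide":[0,0,-1],"claw":0},
    {"turn":[0,0,0],"slide":[0,0,-1],"claw":0},
    {"turn":[0,0,0],"slide":[0,0,0],"claw":0}
  ]
}}

```text
t: 21.32
eef_pos: [618.1, -210.4, 122.6]
tcp_rot: [3.142, -0.0, -0.014]
ft_force: [0.1, 0.1, 5.3]
opening: 0.004
grip_force: 2.2
```

Call:
{"name": "jog_arm", "arguments": {
  "targets": [
    {"turn":[0,0,0],"slide":[0,0,-1],"claw":0},
    {"turn":[0,0,0],"slide":[0,0,-1],"claw":0},
    {"turn":[0,0,0],"slide":[0,0,0],"claw":0}
  ]
}}

```text
t: 21.7
eef_pos: [618.0, -210.4, 120.5]
tcp_rot: [-3.142, 0.0, -0.014]
ft_force: [0.7, 0.1, 4.5]
opening: 0.004
grip_force: 2.0
```

Steady at about 5 N, with roughly 2.5 mm to go.

Call:
{"name": "jog_arm", "arguments": {
  "targets": [
    {"turn":[0,0,0],"slide":[0,0,-1],"claw":0},
    {"turn":[0,0,0],"slide":[0,0,-0.5],"claw":0},
    {"turn":[0,0,0],"slide":[0,0,0],"claw":0}
  ]
}}

```text
t: 22.08
eef_pos: [618.2, -210.4, 119.3]
tcp_rot: [3.141, -0.0, -0.014]
ft_force: [0.7, 0.5, 6.3]
opening: 0.002
grip_force: 2.9
```

Call:
{"name": "jog_arm", "arguments": {
  "targets": [
    {"turn":[0,0,0],"slide":[0,0,-0.5],"claw":0},
    {"turn":[0,0,0],"slide":[0,0,0],"claw":0}
  ]
}}

```text
t: 22.32
eef_pos: [618.4, -210.4, 119.2]
tcp_rot: [3.141, -0.001, -0.014]
ft_force: [0.3, 1.1, 8.2]
opening: 0.006
grip_force: 4.1
```

Call:
{"name": "jog_arm", "arguments": {
  "targets": [
    {"turn":[0,0,0],"slide":[0,0,-0.3],"claw":0},
    {"turn":[0,0,0],"slide":[0,0,0],"claw":0}
  ]
}}

```text
t: 22.58
eef_pos: [618.5, -210.5, 119.1]
tcp_rot: [3.141, -0.001, -0.014]
ft_force: [-0.2, 0.7, 10.5]
opening: 0.005
grip_force: 5.0
```

Call:
{"name": "jog_arm", "arguments": {
  "targets": [
    {"turn":[0,0,0],"slide":[0,0,-0.5],"claw":0},
    {"turn":[0,0,0],"slide":[0,0,0],"claw":0}
  ]
}}

```text
t: 22.82
eef_pos: [618.6, -210.5, 119.0]
tcp_rot: [3.141, -0.002, -0.014]
ft_force: [-0.4, 2.6, 12.3]
opening: 0.002
grip_force: 6.4
```

Call:
{"name": "jog_arm", "arguments": {
  "targets": [
    {"turn":[0,0,0],"slide":[0,0,-0.5],"claw":0},
    {"turn":[0,0,0],"slide":[0,0,0],"claw":0}
  ]
}}

```text
t: 23.08
eef_pos: [618.7, -210.4, 118.9]
tcp_rot: [3.141, -0.002, -0.014]
ft_force: [-1.6, 1.1, 15.1]
opening: 0.005
grip_force: 7.8
```

Call:
{"name": "jog_arm", "arguments": {
  "targets": [
    {"turn":[0,0,0],"slide":[0,0,5],"claw":0},
    {"turn":[0,0,0],"slide":[0,0,20],"claw":0},
    {"turn":[0,0,0],"slide":[0,0,20],"claw":0},
    {"turn":[0,0,0],"slide":[-30,50,0],"claw":0},
    {"turn":[0,0,0],"slide":[-30,50,0],"claw":0}
  ]
}}

```text
t: 23.7
eef_pos: [556.7, -109.5, 161.7]
tcp_rot: [-3.141, 0.001, -0.015]
ft_force: [-0.1, 1.1, 0.5]
opening: 0.006
grip_force: 0.0
```

Call:
{"name": "jog_arm", "arguments": {
  "targets": [
    {"turn":[0,0,0],"slide":[0,30,0],"claw":0},
    {"turn":[0,0,0],"slide":[0,0,0],"claw":0},
    {"turn":[0,0,0],"slide":[0,0,0],"claw":0}
  ]
}}

```text
t: 24.08
eef_pos: [558.1, -81.0, 162.1]
tcp_rot: [3.141, 0.001, -0.014]
ft_force: [-0.1, 0.4, 0.9]
opening: 0.003
grip_force: 0.0
```

```bash
python3 - <<'E'
from h import *
w=read_camera("wrist");f=w["frame"];st=state()
P=[617.7,-210,0]
print(st["t"],st["eef_pos"])
p=proj(w,[617.7,-210,100]).astype(int); x0,y0=max(0,p[0]-50),max(0,p[1]-50); print(p,x0,y0)
im=cv2.resize(f[y0:y0+100,x0:x0+100],(600,600),interpolation=cv2.INTER_CUBIC)
# expected head outline: home (green) and 1.5 mm high (magenta)
cw=-w["R"].T@w["t"]; d=(cw-np.array([617.7,-210,86]))[:2]; d/=np.linalg.norm(d)
print("near underside edge home/+1.5, near top edge home/+1.5, far top home")
for r,z in((11,86),(11,87.5),(11,118),(11,119.5),(-11,118)): print(((proj(w,[617.7+d[0]*r,-210+d[1]*r,z])-[x0,y0])*6).round(1))
cv2.imwrite("pics/end.png",im)
E
```

```text
24.125 [558.20539741 -81.26475465 162.03440174]
[538 155] 488 105
near underside edge home/+1.5, near top edge home/+1.5, far top home
[130.1 278.5]
[136.9 279.4]
[295.4 300.7]
[304.3 301.9]
[528.5 332. ]
```

View pics/end.png

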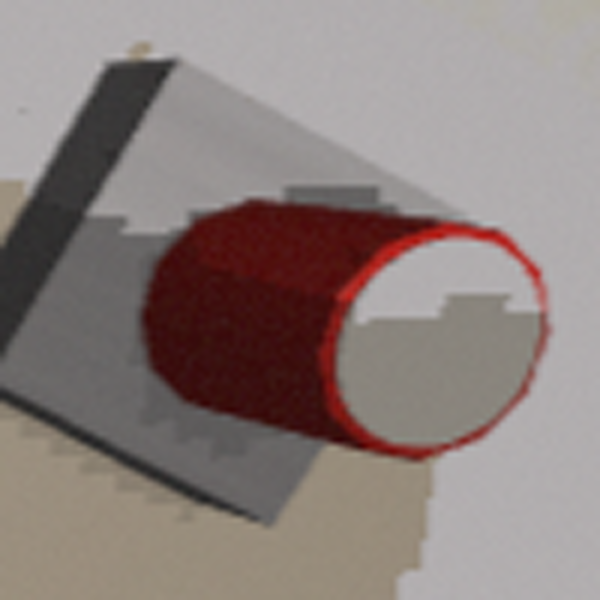

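```bash
python3 - <<'E'
from h import *
w=read_camera("wrist");a=-0.446;ux=np.array([np.cos(a),np.sin(a)]);uy=np.array([-np.sin(a),np.cos(a)])
c=np.array([617.7,-210])
for s in((1,1),(1,-1),(-1,1),(-1,-1)):
    p=c+18*(s[0]*ux+s[1]*uy); print(s,((proj(w,[*p,86])-[488,105])*6).round(1))
cw=(-w["R"].T@w["t"])
def outline(h):
    t=np.linspace(0,2*np.pi,90); out=[]
    for z in(86+h,118+h): out+=[(proj(w,[c[0]+11*np.cos(k),c[1]+11*np.sin(k),z])-[488,105])*6 for k in t]
    o=np.array(out); return o[:90].min(0),o[90:].min(0),o[90:].max(0)
for h in(0,1,2,8): print(h,[x.round(1).tolist() for x in outline(h)])
E
```

```text
(1, 1) [177.3  52.5]
(1, -1) [471.9 204.6]
(-1, 1) [ -8.2 376.8]
(-1, -1) [278.9 517.9]
0 [[123.7, 183.1], [287.4, 191.4], [531.1, 436.3]]
1 [[128.1, 183.3], [293.2, 191.7], [538.2, 437.7]]
2 [[132.7, 183.5], [299.2, 192.0], [545.3, 439.1]]
8 [[160.6, 185.0], [336.0, 193.9], [589.3, 447.8]]
```

The picture shows the head apparently seated on the block: its base edge is at crop x≈142 and the block corners match the projection. To rule out a 1 mm gap, I'll calibrate the fingertip height with a light touch on the deck (70 mm) and compare it with the 119.0 stop.

Call:
{"name": "jog_arm", "arguments": {
  "targets": [
    {"turn":[0,0,0],"slide":[0,0,-40],"claw":0},
    {"turn":[0,0,0],"slide":[0,0,-30],"claw":0},
    {"turn":[0,0,0],"slide":[0,0,-16],"claw":0},
    {"turn":[0,0,0],"slide":[0,0,0],"claw":0},
    {"turn":[0,0,0],"slide":[0,0,0],"claw":0}
  ]
}}

```text
t: 24.8
eef_pos: [558.6, -80.7, 77.2]
tcp_rot: [3.141, -0.001, -0.014]
ft_force: [0.1, 0.0, 0.0]
opening: 0.003
grip_force: 0.0
```

Call:
{"name": "jog_arm", "arguments": {
  "targets": [
    {"turn":[0,0,0],"slide":[0,0,-1],"claw":0},
    {"turn":[0,0,0],"slide":[0,0,-1],"claw":0},
    {"turn":[0,0,0],"slide":[0,0,-1],"claw":0},
    {"turn":[0,0,0],"slide":[0,0,0],"claw":0}
  ]
}}

```text
t: 25.3
eef_pos: [558.1, -80.4, 73.4]
tcp_rot: [3.141, 0.0, -0.014]
ft_force: [-0.6, 1.0, -0.4]
opening: 0.006
grip_force: 0.0
```

Call:
{"name": "jog_arm", "arguments": {
  "targets": [
    {"turn":[0,0,0],"slide":[0,0,-1],"claw":0},
    {"turn":[0,0,0],"slide":[0,0,0],"claw":0}
  ]
}}

```text
t: 25.55
eef_pos: [558.0, -80.4, 72.2]
tcp_rot: [3.142, 0.0, -0.014]
ft_force: [-0.2, -1.3, -0.4]
opening: 0.005
grip_force: 0.0
```

Call:
{"name": "jog_arm", "arguments": {
  "targets": [
    {"turn":[0,0,0],"slide":[0,0,-1],"claw":0},
    {"turn":[0,0,0],"slide":[0,0,0],"claw":0}
  ]
}}

```text
t: 25.8
eef_pos: [558.0, -80.4, 71.3]
tcp_rot: [3.142, 0.0, -0.014]
ft_force: [0.6, -0.6, -0.4]
opening: 0.004
grip_force: 0.0
```

Call:
{"name": "jog_arm", "arguments": {
  "targets": [
    {"turn":[0,0,0],"slide":[0,0,-0.5],"claw":0},
    {"turn":[0,0,0],"slide":[0,0,0],"claw":0}
  ]
}}

```text
t: 26.05
eef_pos: [558.1, -80.4, 70.8]
tcp_rot: [3.141, 0.0, -0.014]
ft_force: [1.1, -0.4, 0.8]
opening: 0.001
grip_force: 0.0
```

Call:
{"name": "jog_arm", "arguments": {
  "targets": [
    {"turn":[0,0,0],"slide":[0,0,-0.5],"claw":0},
    {"turn":[0,0,0],"slide":[0,0,0],"claw":0}
  ]
}}

```text
t: 26.3
eef_pos: [558.1, -80.4, 70.4]
tcp_rot: [3.141, -0.0, -0.014]
ft_force: [-0.4, -0.2, 0.2]
opening: 0.004
grip_force: 0.0
```

Call:
{"name": "jog_arm", "arguments": {
  "targets": [
    {"turn":[0,0,0],"slide":[0,0,-0.5],"claw":0},
    {"turn":[0,0,0],"slide":[0,0,0],"claw":0}
  ]
}}

```text
t: 26.55
eef_pos: [558.1, -80.4, 70.3]
tcp_rot: [3.141, -0.0, -0.014]
ft_force: [-2.3, 0.7, 6.2]
opening: 0.004
grip_force: 2.9
```

Call:
{"name": "jog_arm", "arguments": {
  "targets": [
    {"turn":[0,0,0],"slide":[0,0,-0.5],"claw":0},
    {"turn":[0,0,0],"slide":[0,0,0],"claw":0}
  ]
}}

```text
t: 26.8
eef_pos: [558.1, -80.4, 70.3]
tcp_rot: [3.141, -0.001, -0.014]
ft_force: [-3.1, 1.4, 12.1]
opening: 0.006
grip_force: 5.8
```

Deck reads 70.3, so the stop was really at about 118.7. It may be 0.7 mm short or slightly tilted. I'll look from above, then press again, centred.

Call:
{"name": "jog_arm", "arguments": {
  "targets": [
    {"turn":[0,0,0],"slide":[0,0,12],"claw":0},
    {"turn":[0,0,0],"slide":[0,0,40],"claw":0},
    {"turn":[0,0,0],"slide":[0,0,40],"claw":0},
    {"turn":[0,0,0],"slide":[-5,-60,0],"claw":0},
    {"turn":[0,0,0],"slide":[0,-60,0],"claw":0}
  ]
}}

```text
t: 27.42
eef_pos: [553.2, -201.4, 162.7]
tcp_rot: [3.141, -0.002, -0.012]
ft_force: [0.4, -0.1, -0.1]
opening: 0.005
grip_force: 0.0
```

Call:
{"name": "jog_arm", "arguments": {
  "targets": [
    {"turn":[0,0,0],"slide":[0,0,0],"claw":0},
    {"turn":[0,0,0],"slide":[0,0,0],"claw":0},
    {"turn":[0,0,0],"slide":[0,0,0],"claw":0},
    {"turn":[0,0,0],"slide":[0,0,0],"claw":0}
  ]
}}

```text
t: 27.92
eef_pos: [553.2, -199.3, 161.5]
tcp_rot: [3.142, 0.0, -0.012]
ft_force: [-1.3, -0.3, 0.6]
opening: 0.003
grip_force: 0.0
```

```bash
python3 - <<'E'
from h import *
w=read_camera("wrist");f=w["frame"];st=state()
print(st["t"],st["eef_pos"])
p=proj(w,[617.7,-210,100]).astype(int); x0,y0=p[0]-40,p[1]-40; print(p,x0,y0,-w["R"].T@w["t"])
cr=f[y0:y0+80,x0:x0+80]; g=cv2.cvtColor(cr,cv2.COLOR_BGR2HSV)
q=(((g[...,0]<8)|(g[...,0]>172))&(g[...,1]>110)).astype(np.uint8)
ct=max(cv2.findContours(q,cv2.RETR_EXTERNAL,cv2.CHAIN_APPROX_NONE)[0],key=len)
print(cv2.fitEllipse(ct)); (cx,cy),_,_=cv2.fitEllipse(ct)
print("head top est",atz(w,(cx+x0,cy+y0),118))
im=cv2.resize(cr,(560,560),interpolation=cv2.INTER_CUBIC)
c=np.array([617.7,-210]);a=-0.446
for h,col in((0,(0,255,0)),):
  for z in(86,118):
    o=[((proj(w,[c[0]+11*np.cos(k),c[1]+11*np.sin(k),z+h])-[x0,y0]+.5)*7-.5) for k in np.linspace(0,6.28,60)]
    cv2.polylines(im,[np.int32(np.round(o))],True,col)
ux=np.array([np.cos(a),np.sin(a)]);uy=np.array([-np.sin(a),np.cos(a)])
o=[((proj(w,[*(c+18*(s*ux+t*uy)),86])-[x0,y0]+.5)*7-.5) for s,t in((1,1),(1,-1),(-1,-1),(-1,1))]
cv2.polylines(im,[np.int32(np.round(o))],True,(255,255,0))
cv2.imwrite("pics/end2.png",im)
E
```

```text
27.975 [ 553.22819377 -199.48112769  161.45720087]
[339 149] 299 109 [ 631.21935808 -199.35802274  331.78011564]
((44.068199157714844, 44.805809020996094), (38.40452194213867, 42.74574279785156), 141.1788330078125)
head top est [ 616.66176582 -210.99051928  118.        ]
```

View pics/end2.png

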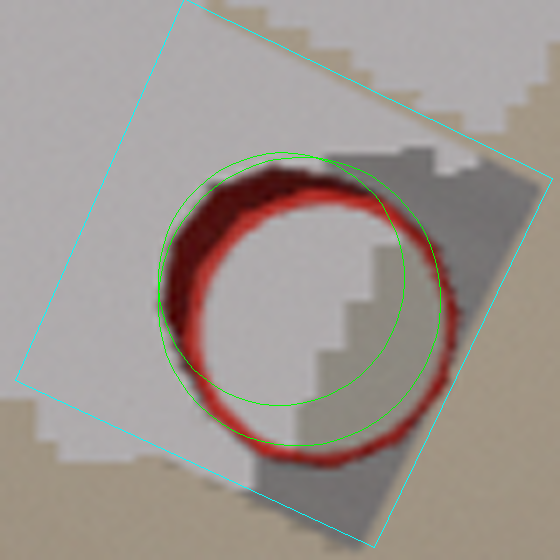

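The picture shows the head's top centred at (323,327), about 2–3 mm from upright over its base at ~(290,295). The pin is tilted, with its lower shank pressed by the rotor in the direction I turned it, so the head touches on one side only. I'll turn the knob back slightly to free it and press again.

Call:
{"name": "jog_arm", "arguments": {
  "targets": [
    {"turn":[0,0,0],"slide":[-3,23.3,0],"claw":70},
    {"turn":[0,0,0],"slide":[0,0,0],"claw":70},
    {"turn":[0,0,0],"slide":[0,0,0],"claw":70},
    {"turn":[0,0,0],"slide":[0,0,0],"claw":70},
    {"turn":[0,0,0],"slide":[0,0,0],"claw":70}
  ]
}}

```text
t: 28.6
eef_pos: [550.1, -177.3, 161.3]
tcp_rot: [3.141, -0.0, -0.014]
ft_force: [0.0, 0.2, 0.5]
opening: 0.472
grip_force: 0.0
```

Call:
{"name": "jog_arm", "arguments": {
  "targets": [
    {"turn":[0,0,0],"slide":[0,0,-20],"claw":70},
    {"turn":[0,0,0],"slide":[0,0,-25],"claw":70},
    {"turn":[0,0,0],"slide":[0,0,-15],"claw":70},
    {"turn":[0,0,0],"slide":[0,0,-7],"claw":70},
    {"turn":[0,0,0],"slide":[0,0,0],"claw":55}
  ]
}}

```text
t: 29.22
eef_pos: [550.1, -177.2, 94.3]
tcp_rot: [-3.142, 0.0, -0.014]
ft_force: [0.5, 0.4, 0.1]
opening: 0.639
grip_force: 0.0
```

Call:
{"name": "jog_arm", "arguments": {
  "targets": [
    {"turn":[0,0,0],"slide":[0,0,0],"claw":35},
    {"turn":[0,0,0],"slide":[0,0,0],"claw":35},
    {"turn":[0,0,0],"slide":[0,0,0],"claw":35},
    {"turn":[0,0,0],"slide":[0,0,0],"claw":35},
    {"turn":[0,0,0],"slide":[0,0,0],"claw":35}
  ]
}}

```text
t: 29.85
eef_pos: [550.3, -176.3, 94.9]
tcp_rot: [-3.141, -0.001, -0.014]
ft_force: [0.6, 5.7, 1.5]
opening: 0.459
grip_force: 30.0
```

```bash
cat > s.py <<'E'
from h import *
st=state(); print(round(st["t"],2),np.round(st["eef_pos"],1),np.round(st["tcp_rot"],4),"F",np.round(st["ft_force"],1),"M",np.round(st["moment"],2),st["opening"],st["grip_force"])
E
python3 s.py
```

```text
29.85 [ 550.3 -176.3   94.9] [-3.1408e+00 -7.0000e-04 -1.3900e-02] F [0.6 5.7 1.5] M [ 1.12 -0.21 -0.07] 0.45855276700726855 30.000072419643402
```

Call:
{"name": "jog_arm", "arguments": {
  "targets": [
    {"turn":[0,0,-0.4],"slide":[0,0,0],"claw":35},
    {"turn":[0,0,-0.4],"slide":[0,0,0],"claw":35},
    {"turn":[0,0,0],"slide":[0,0,0],"claw":35}
  ]
}}

```text
t: 30.22
eef_pos: [550.3, -176.3, 95.0]
tcp_rot: [-3.141, -0.001, -0.028]
ft_force: [1.7, 5.9, 1.8]
opening: 0.461
grip_force: 30.0
```

```bash
python3 s.py
```

```text
30.23 [ 550.3 -176.3   95. ] [-3.1409e+00 -7.0000e-04 -2.7700e-02] F [1.7 5.9 1.8] M [ 1.06 -0.18 -0.  ] 0.4607768322036938 30.000151097774506
```

Call:
{"name": "jog_arm", "arguments": {
  "targets": [
    {"turn":[0,0,-0.3],"slide":[0,0,0],"claw":35},
    {"turn":[0,0,-0.3],"slide":[0,0,0],"claw":35},
    {"turn":[0,0,0],"slide":[0,0,0],"claw":35}
  ]
}}

```text
t: 30.6
eef_pos: [550.3, -176.3, 95.0]
tcp_rot: [-3.141, -0.001, -0.038]
ft_force: [0.8, 5.8, 1.9]
opening: 0.458
grip_force: 30.0
```

```bash
python3 s.py
cat > p.py <<'E'
from h import *
w=read_camera("wrist"); f=w["frame"]
p=proj(w,[617.7,-210,100]).astype(int); x0,y0=p[0]-55,p[1]-55
g=cv2.cvtColor(f[y0:y0+110,x0:x0+110],cv2.COLOR_BGR2HSV)
q=(((g[...,0]<8)|(g[...,0]>172))&(g[...,1]>110)).astype(np.uint8)
b=cv2.boundingRect(q); t=np.linspace(0,6.28,90)
P=lambda x,y,z:np.array([proj(w,[x+11*np.cos(k),y+11*np.sin(k),z]) for k in t]).astype(np.float32)-[x0,y0]
for c in((617.7,-210,618.,-210),(616.2,-211.5,617.5,-210)):
    a=np.vstack([P(c[0],c[1],118),P(c[2],c[3],86)]); print("pred box",a.min(0),a.max(0))
print("red box",b[:2],b[0]+b[2],b[1]+b[3])
E
python3 p.py
```

```text
30.6 [ 550.3 -176.3   95. ] [-3.141e+00 -7.000e-04 -3.810e-02] F [0.8 5.8 1.9] M [ 1.08 -0.14  0.04] 0.4577224728039685 30.00013142824173
pred box [25.54559326 27.53047943] [94.01696777 87.40628052]
pred box [25.55267334 28.91295624] [97.84405518 91.15519714]
red box (28, 32) 98 92
```

Call:
{"name": "jog_arm", "arguments": {
  "targets": [
    {"turn":[0,0,0],"slide":[0,0,0],"claw":65},
    {"turn":[0,0,0],"slide":[0,0,0],"claw":65},
    {"turn":[0,0,0],"slide":[0,0,0],"claw":65},
    {"turn":[0,0,0],"slide":[0,0,0],"claw":65},
    {"turn":[0,0,0],"slide":[0,0,10],"claw":65}
  ]
}}

```text
t: 31.28
eef_pos: [549.8, -177.0, 104.2]
tcp_rot: [-3.141, 0.001, -0.038]
ft_force: [-0.8, 0.3, 0.3]
opening: 0.652
grip_force: 0.0
```

Call:
{"name": "jog_arm", "arguments": {
  "targets": [
    {"turn":[0,0,0],"slide":[0,0,25],"claw":65},
    {"turn":[0,0,0],"slide":[0,0,20],"claw":65},
    {"turn":[0,0,0],"slide":[34,-16,0],"claw":0},
    {"turn":[0,0,0],"slide":[34,-16,0],"claw":0},
    {"turn":[0,0,0],"slide":[0,0,0],"claw":0}
  ]
}}

```text
t: 31.9
eef_pos: [619.5, -210.0, 149.6]
tcp_rot: [3.141, -0.001, -0.038]
ft_force: [-0.5, -0.1, -0.3]
opening: 0.387
grip_force: 0.0
```

Call:
{"name": "jog_arm", "arguments": {
  "targets": [
    {"turn":[0,0,0],"slide":[0,0,0],"claw":0},
    {"turn":[0,0,0],"slide":[0,0,0],"claw":0},
    {"turn":[0,0,0],"slide":[0,0,0],"claw":0},
    {"turn":[0,0,0],"slide":[0,0,0],"claw":0}
  ]
}}

```text
t: 32.4
eef_pos: [617.9, -209.0, 149.6]
tcp_rot: [3.141, -0.0, -0.038]
ft_force: [0.5, 0.0, 0.7]
opening: 0.012
grip_force: 0.0
```

```bash
python3 s.py; python3 p.py
```

```text
32.4 [ 617.9 -209.   149.6] [ 3.1415e+00 -1.0000e-04 -3.8000e-02] F [0.5 0.  0.7] M [ 0.02 -0.   -0.01] 0.012089106079295153 0.0
pred box [36.48217773 31.10435486] [75.64187622 84.18081665]
pred box [38.47885132 31.86218262] [78.36730957 86.51062012]
red box (40, 35) 78 86
```

Now press down: 149.6 → 121, then small steps.

Call:
{"name": "jog_arm", "arguments": {
  "targets": [
    {"turn":[0,0,0],"slide":[0,0,-12],"claw":0},
    {"turn":[0,0,0],"slide":[0,0,-10],"claw":0},
    {"turn":[0,0,0],"slide":[0,0,-5],"claw":0},
    {"turn":[0,0,0],"slide":[0,0,-1],"claw":0},
    {"turn":[0,0,0],"slide":[0,0,0],"claw":0}
  ]
}}

```text
t: 33.08
eef_pos: [618.2, -209.1, 121.4]
tcp_rot: [3.141, -0.0, -0.038]
ft_force: [0.2, -0.3, -0.3]
opening: 0.007
grip_force: 0.0
```

Call:
{"name": "jog_arm", "arguments": {
  "targets": [
    {"turn":[0,0,0],"slide":[0,0,-1],"claw":0},
    {"turn":[0,0,0],"slide":[0,0,-0.5],"claw":0},
    {"turn":[0,0,0],"slide":[0,0,-0.5],"claw":0},
    {"turn":[0,0,0],"slide":[0,0,0],"claw":0}
  ]
}}

```text
t: 33.58
eef_pos: [618.1, -209.1, 119.4]
tcp_rot: [3.141, -0.0, -0.038]
ft_force: [-0.9, -0.5, 0.7]
opening: 0.004
grip_force: 0.2
```

Call:
{"name": "jog_arm", "arguments": {
  "targets": [
    {"turn":[0,0,0],"slide":[0,0,-0.5],"claw":0},
    {"turn":[0,0,0],"slide":[0,0,0],"claw":0}
  ]
}}

```text
t: 33.83
eef_pos: [618.3, -209.2, 119.2]
tcp_rot: [3.141, -0.001, -0.038]
ft_force: [0.2, -0.4, 3.3]
opening: 0.001
grip_force: 1.8
```

Call:
{"name": "jog_arm", "arguments": {
  "targets": [
    {"turn":[0,0,0],"slide":[0,0,-0.5],"claw":0},
    {"turn":[0,0,0],"slide":[0,0,0],"claw":0}
  ]
}}

```text
t: 34.08
eef_pos: [618.4, -209.2, 119.1]
tcp_rot: [3.141, -0.001, -0.038]
ft_force: [-0.8, 1.0, 7.2]
opening: 0.005
grip_force: 3.5
```

Call:
{"name": "jog_arm", "arguments": {
  "targets": [
    {"turn":[0,0,0],"slide":[0,0,-0.5],"claw":0},
    {"turn":[0,0,0],"slide":[0,0,0],"claw":0}
  ]
}}

```text
t: 34.33
eef_pos: [618.6, -209.2, 118.9]
tcp_rot: [3.141, -0.002, -0.038]
ft_force: [-0.7, 1.4, 9.5]
opening: 0.004
grip_force: 5.0
```

Call:
{"name": "jog_arm", "arguments": {
  "targets": [
    {"turn":[0,0,0],"slide":[0,0,-0.5],"claw":0},
    {"turn":[0,0,0],"slide":[0,0,0],"claw":0}
  ]
}}

```text
t: 34.58
eef_pos: [618.7, -209.1, 118.9]
tcp_rot: [3.141, -0.002, -0.038]
ft_force: [-1.3, 2.1, 12.6]
opening: 0.006
grip_force: 6.4
```

Call:
{"name": "jog_arm", "arguments": {
  "targets": [
    {"turn":[0,0,0],"slide":[0,0,-0.5],"claw":0},
    {"turn":[0,0,0],"slide":[0,0,0],"claw":0}
  ]
}}

```text
t: 34.83
eef_pos: [618.9, -209.0, 118.7]
tcp_rot: [3.141, -0.003, -0.038]
ft_force: [-0.0, 3.7, 16.5]
opening: 0.003
grip_force: 7.8
```

```bash
python3 s.py; python3 p.py
```

```text
34.83 [ 618.9 -209.   118.7] [ 3.141e+00 -2.800e-03 -3.810e-02] F [-0.   3.7 16.5] M [0.62 0.26 0.03] 0.003031261319223489 7.792415886651725
pred box [32.94763184 27.1153717 ] [78.2833252  90.52716064]
pred box [35.54650879 27.96681213] [81.43362427 93.1633606 ]
red box (37, 31) 81 92
```

The stop is still at ~118.7 and the head still leans toward (-x,-y). Friction under the fingertip is holding it there. I'll grip the head along the lean, which sets it upright, press home lightly and release.

Call:
{"name": "jog_arm", "arguments": {
  "targets": [
    {"turn":[0,0,0],"slide":[0,0,10],"claw":0},
    {"turn":[0,0,0],"slide":[0,0,27],"claw":0},
    {"turn":[0,0,-10],"slide":[0,-1.2,0],"claw":45},
    {"turn":[0,0,-10],"slide":[0,0,0],"claw":45},
    {"turn":[0,0,-10],"slide":[0,0,0],"claw":45}
  ]
}}

```text
t: 35.5
eef_pos: [617.9, -210.3, 153.8]
tcp_rot: [3.141, 0.001, -0.567]
ft_force: [0.2, 0.1, 0.6]
opening: 0.269
grip_force: 0.0
```

Call:
{"name": "jog_arm", "arguments": {
  "targets": [
    {"turn":[0,0,0],"slide":[0,0,0],"claw":45},
    {"turn":[0,0,0],"slide":[0,0,0],"claw":45},
    {"turn":[0,0,0],"slide":[0,0,0],"claw":45},
    {"turn":[0,0,0],"slide":[0,0,0],"claw":45}
  ]
}}

```text
t: 36.0
eef_pos: [618.0, -210.3, 153.8]
tcp_rot: [3.141, 0.0, -0.56]
ft_force: [0.9, 0.6, 0.8]
opening: 0.452
grip_force: 0.0
```

```bash
python3 s.py; python3 p.py
```

```text
36.0 [ 618.  -210.3  153.8] [ 3.1415e+00  1.0000e-04 -5.6050e-01] F [0.9 0.6 0.8] M [ 0.03  0.03 -0.01] 0.45224433668656855 0.0
pred box [36.7711792  32.27244568] [75.23052979 84.09686279]
pred box [39.11590576 32.90470886] [78.83227539 84.84661865]
red box (41, 35) 78 85
```

Call:
{"name": "jog_arm", "arguments": {
  "targets": [
    {"turn":[0,0,0],"slide":[0,0,-20],"claw":45},
    {"turn":[0,0,0],"slide":[0,0,-20],"claw":45},
    {"turn":[0,0,0],"slide":[0,0,-13],"claw":45},
    {"turn":[0,0,0],"slide":[0,0,-8],"claw":45},
    {"turn":[0,0,0],"slide":[0,0,0],"claw":45}
  ]
}}

```text
t: 36.67
eef_pos: [618.0, -210.3, 92.6]
tcp_rot: [3.141, 0.0, -0.562]
ft_force: [0.7, 1.1, -0.2]
opening: 0.45
grip_force: 0.0
```

Call:
{"name": "jog_arm", "arguments": {
  "targets": [
    {"turn":[0,0,0],"slide":[0,0,0],"claw":30},
    {"turn":[0,0,0],"slide":[0,0,0],"claw":20},
    {"turn":[0,0,0],"slide":[0,0,0],"claw":10},
    {"turn":[0,0,0],"slide":[0,0,0],"claw":10},
    {"turn":[0,0,0],"slide":[0,0,0],"claw":10}
  ]
}}

```text
t: 37.3
eef_pos: [618.3, -210.4, 93.2]
tcp_rot: [3.142, -0.001, -0.562]
ft_force: [-0.1, -0.9, 4.6]
opening: 0.227
grip_force: 29.9
```

```bash
python3 s.py
```

```text
37.3 [ 618.3 -210.4   93.2] [ 3.1416e+00 -7.0000e-04 -5.6160e-01] F [-0.1 -0.9  4.6] M [0.01 0.13 0.05] 0.2271693143859215 29.948488175868988
```

Gripped upright with little side force. Now I press down gently.

Call:
{"name": "jog_arm", "arguments": {
  "targets": [
    {"turn":[0,0,0],"slide":[0,0,-0.5],"claw":10},
    {"turn":[0,0,0],"slide":[0,0,0],"claw":10},
    {"turn":[0,0,0],"slide":[0,0,0],"claw":10}
  ]
}}

```text
t: 37.67
eef_pos: [618.3, -210.4, 93.0]
tcp_rot: [3.142, -0.001, -0.562]
ft_force: [-0.9, -0.4, 6.9]
opening: 0.225
grip_force: 30.0
```

Call:
{"name": "jog_arm", "arguments": {
  "targets": [
    {"turn":[0,0,0],"slide":[0,0,-0.5],"claw":10},
    {"turn":[0,0,0],"slide":[0,0,0],"claw":10}
  ]
}}

```text
t: 37.92
eef_pos: [618.3, -210.4, 92.9]
tcp_rot: [-3.142, -0.001, -0.562]
ft_force: [-2.7, 1.8, 10.8]
opening: 0.224
grip_force: 30.0
```

Call:
{"name": "jog_arm", "arguments": {
  "targets": [
    {"turn":[0,0,0],"slide":[0,0,-0.5],"claw":10},
    {"turn":[0,0,0],"slide":[0,0,0],"claw":10}
  ]
}}

```text
t: 38.17
eef_pos: [618.4, -210.4, 92.9]
tcp_rot: [-3.142, -0.001, -0.562]
ft_force: [-3.3, 1.1, 14.9]
opening: 0.226
grip_force: 30.0
```

```bash
python3 s.py;python3 p.py
```

```text
38.17 [ 618.4 -210.4   92.9] [-3.1416e+00 -1.5000e-03 -5.6160e-01] F [-3.3  1.1 14.9] M [0.24 0.74 0.02] 0.22624165014563224 29.976852536201477
pred box [29.39953613 22.35324097] [81.83566284 97.69903564]
pred box [33.49304199 23.16018677] [86.74047852 98.66674805]
red box (28, 26) 81 94
```

The pin is upright now (the box matches the upright prediction) and on a hard stop. I'll relax, release, back away and verify.

Call:
{"name": "jog_arm", "arguments": {
  "targets": [
    {"turn":[0,0,0],"slide":[0,0,0.8],"claw":10},
    {"turn":[0,0,0],"slide":[0,0,0],"claw":45},
    {"turn":[0,0,0],"slide":[0,0,0],"claw":45},
    {"turn":[0,0,0],"slide":[0,0,0],"claw":45},
    {"turn":[0,0,0],"slide":[0,0,10],"claw":45}
  ]
}}

```text
t: 38.85
eef_pos: [617.7, -210.1, 101.7]
tcp_rot: [3.141, 0.002, -0.562]
ft_force: [0.1, 0.7, 0.5]
opening: 0.449
grip_force: 0.0
```

Call:
{"name": "jog_arm", "arguments": {
  "targets": [
    {"turn":[0,0,0],"slide":[0,0,30],"claw":45},
    {"turn":[0,0,0],"slide":[0,0,27],"claw":45},
    {"turn":[0,0,0],"slide":[-32,17,0],"claw":45},
    {"turn":[0,0,0],"slide":[-32,17,0],"claw":45},
    {"turn":[0,0,0],"slide":[0,0,0],"claw":0}
  ]
}}

```text
t: 39.48
eef_pos: [552.8, -175.5, 160.2]
tcp_rot: [3.142, 0.0, -0.561]
ft_force: [-0.1, -0.4, 0.3]
opening: 0.392
grip_force: 0.0
```

Call:
{"name": "jog_arm", "arguments": {
  "targets": [
    {"turn":[0,0,0],"slide":[0,0,0],"claw":0},
    {"turn":[0,0,0],"slide":[0,0,0],"claw":0},
    {"turn":[0,0,0],"slide":[0,0,0],"claw":0},
    {"turn":[0,0,0],"slide":[0,0,0],"claw":0}
  ]
}}

```text
t: 39.98
eef_pos: [554.2, -176.4, 159.0]
tcp_rot: [3.141, 0.0, -0.562]
ft_force: [-0.2, -0.2, 0.1]
opening: 0.016
grip_force: 0.0
```

```bash
python3 s.py;python3 p.py; python3 m.py
```

```text
39.98 [ 554.2 -176.4  159. ] [ 3.1415e+00  3.0000e-04 -5.6170e-01] F [-0.2 -0.2  0.1] M [ 0.09  0.01 -0.01] 0.016161344317814727 0.0
pred box [34.28585815 34.44920349] [75.56091309 77.03648376]
pred box [38.18478394 35.38274384] [79.43267822 77.91595459]
red box (35, 36) 75 78
40.08 [ 554.1 -176.4  159. ] [ 3.141  0.    -0.562] F [0.2 0.1 0.3] M [ 0.08 -0.01 -0.04]
red 0 0 0 [[274.5, 188.1], [274.9, 192.3]]
[{'xy': [274.5, 195.0], 'conf': 0.65}]
wrist pin {'xy': [312.9, 138.7], 'conf': 0.91} red size [40 38] 192
```

It stays upright after release. A last light fingertip touch will check the height (118.3 expected).

Call:
{"name": "jog_arm", "arguments": {
  "targets": [
    {"turn":[0,0,0],"slide":[32,-17,0],"claw":0},
    {"turn":[0,0,0],"slide":[32,-17,0],"claw":0},
    {"turn":[0,0,0],"slide":[0,0,-20],"claw":0},
    {"turn":[0,0,0],"slide":[0,0,-14],"claw":0},
    {"turn":[0,0,0],"slide":[0,0,-4],"claw":0}
  ]
}}

```text
t: 40.85
eef_pos: [617.5, -210.0, 120.2]
tcp_rot: [3.141, 0.002, -0.562]
ft_force: [-0.3, -1.0, 0.3]
opening: 0.003
grip_force: 0.0
```

Call:
{"name": "jog_arm", "arguments": {
  "targets": [
    {"turn":[0,0,0],"slide":[0,0,0],"claw":0},
    {"turn":[0,0,0],"slide":[0,0,0],"claw":0},
    {"turn":[0,0,0],"slide":[0,0,-1],"claw":0},
    {"turn":[0,0,0],"slide":[0,0,0],"claw":0}
  ]
}}

```text
t: 41.35
eef_pos: [618.1, -210.3, 120.4]
tcp_rot: [3.142, -0.0, -0.562]
ft_force: [0.2, -0.2, -0.5]
opening: 0.002
grip_force: 0.0
```

Call:
{"name": "jog_arm", "arguments": {
  "targets": [
    {"turn":[0,0,0],"slide":[0,0,-0.7],"claw":0},
    {"turn":[0,0,0],"slide":[0,0,0],"claw":0}
  ]
}}

```text
t: 41.6
eef_pos: [618.1, -210.3, 119.4]
tcp_rot: [3.141, 0.0, -0.562]
ft_force: [-0.1, 0.1, -0.9]
opening: 0.001
grip_force: 0.0
```

Call:
{"name": "jog_arm", "arguments": {
  "targets": [
    {"turn":[0,0,0],"slide":[0,0,-0.5],"claw":0},
    {"turn":[0,0,0],"slide":[0,0,0],"claw":0}
  ]
}}

```text
t: 41.85
eef_pos: [618.1, -210.3, 118.9]
tcp_rot: [3.142, 0.0, -0.562]
ft_force: [-0.2, 0.1, 0.5]
opening: 0.002
grip_force: 0.0
```

Call:
{"name": "jog_arm", "arguments": {
  "targets": [
    {"turn":[0,0,0],"slide":[0,0,-0.4],"claw":0},
    {"turn":[0,0,0],"slide":[0,0,0],"claw":0}
  ]
}}

```text
t: 42.1
eef_pos: [618.1, -210.3, 118.5]
tcp_rot: [3.142, 0.0, -0.562]
ft_force: [0.4, 0.3, 0.5]
opening: 0.004
grip_force: 0.1
```

Call:
{"name": "jog_arm", "arguments": {
  "targets": [
    {"turn":[0,0,0],"slide":[0,0,-0.4],"claw":0},
    {"turn":[0,0,0],"slide":[0,0,0],"claw":0}
  ]
}}

```text
t: 42.35
eef_pos: [618.1, -210.3, 118.4]
tcp_rot: [3.142, -0.0, -0.562]
ft_force: [-1.0, 0.6, 3.6]
opening: 0.006
grip_force: 2.0
```

Call:
{"name": "jog_arm", "arguments": {
  "targets": [
    {"turn":[0,0,0],"slide":[0,0,-0.4],"claw":0},
    {"turn":[0,0,0],"slide":[0,0,0],"claw":0}
  ]
}}

```text
t: 42.6
eef_pos: [618.2, -210.3, 118.4]
tcp_rot: [-3.142, -0.001, -0.562]
ft_force: [-2.2, 1.0, 7.7]
opening: 0.005
grip_force: 3.7
```

Contact is at 118.4 (118.1 after the deck calibration), hard and level: the pin is home. I'll lift straight off and hand in.

Call:
{"name": "jog_arm", "arguments": {
  "targets": [
    {"turn":[0,0,0],"slide":[0,0,5],"claw":0},
    {"turn":[0,0,0],"slide":[0,0,30],"claw":0},
    {"turn":[0,0,0],"slide":[0,0,50],"claw":0},
    {"turn":[0,0,0],"slide":[0,0,0],"claw":0},
    {"turn":[0,0,0],"slide":[0,0,0],"claw":0}
  ]
}}

```text
t: 43.22
eef_pos: [617.7, -210.2, 202.2]
tcp_rot: [3.141, 0.001, -0.562]
ft_force: [-0.0, -0.3, 0.0]
opening: 0.005
grip_force: 0.0
```

```bash
python3 -c "
from h import *
read_camera('scene');print(look_for('pin_head','scene')[:2]);print(job_done())"
```

```text
[]
the job is handed in; nothing more can be done
None
```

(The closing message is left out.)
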